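# Feel for the valve with the loose core and quarantine it

### The job

One of the three sealed valve bodies in the light grey rack has a core that has come loose and rolls about inside; they look alike, so pick them up and rock or shake them gently to feel which it is. Lay the faulty one in the red quarantine cradle, pressed in no harder than it needs, resting flat on the cradle's black pad with each end stub down between its pair of posts, and have the two good ones lying flat on their rack pads. Do not let the loose core slam about, do not bang the valves against rack or cradle, and leave the other things on the bench alone.

Things in the scene. Friction and masses are not known exactly. Their poses are not given: they have to be found in the camera images.
- valve_a: one of three look-alike sealed steel valve bodies in the rack, about 0.4 kg: square block 121 x 40 x 40 mm with a round stub (34 mm diameter, 12 mm long) in the middle of each end, 145 mm over the stubs. Origin: centre of the block's underside; x along its length (either end may lead), z up. What is inside: see its mid point
- valve_b: one of three look-alike sealed steel valve bodies in the rack, about 0.4 kg: square block 121 x 40 x 40 mm with a round stub (34 mm diameter, 12 mm long) in the middle of each end, 145 mm over the stubs. Origin: centre of the block's underside; x along its length (either end may lead), z up. What is inside: see its mid point
- valve_c: one of three look-alike sealed steel valve bodies in the rack, about 0.4 kg: square block 121 x 40 x 40 mm with a round stub (34 mm diameter, 12 mm long) in the middle of each end, 145 mm over the stubs. Origin: centre of the block's underside; x along its length (either end may lead), z up. What is inside: see its mid point
- valve_a_mid (a point): centre of the block of valve_a, 20 mm above its underside. Sealed inside is a core of about 0.1 kg. In two of the valves it is held fast in the middle (under 1 mm of play); in one, a different one each time, it is a loose ball that rolls along x up to 41 mm either way at a slight tip; tipping from one end down to the other shifts the moment about this point by about 0.08 N m
- valve_b_mid (a point): centre of the block of valve_b, 20 mm above its underside. Sealed inside is a core of about 0.1 kg. In two of the valves it is held fast in the middle (under 1 mm of play); in one, a different one each time, it is a loose ball that rolls along x up to 41 mm either way at a slight tip; tipping from one end down to the other shifts the moment about this point by about 0.08 N m
- valve_c_mid (a point): centre of the block of valve_c, 20 mm above its underside. Sealed inside is a core of about 0.1 kg. In two of the valves it is held fast in the middle (under 1 mm of play); in one, a different one each time, it is a loose ball that rolls along x up to 41 mm either way at a slight tip; tipping from one end down to the other shifts the moment about this point by about 0.08 N m
- rack: fixed light grey rack: plate 170 x 290 x 6 mm with three pockets at y = -95, 0, +95 mm; a valve lies along x in each. In each a sprung black pad carries the valve 9 mm above the origin (about 4 N per mm, gives 3 mm, then solid). Dark grey corner rails rise 12 mm above the plate, 3.5 mm clear of the valve each side; along the middle 60 mm of a pocket there are no rails, so fingers pass on both sides. Origin: centre of the underside, z up
- cradle: fixed red cradle: plate 165 x 86 x 6 mm with the same sprung pad (a valve rests 9 mm above the origin) and at each end a pair of red posts, 38 mm apart in y to take a 34 mm stub; the posts' inner faces are 127 mm apart along x (3 mm free at each end of the block). Their round tops end 41 mm above the origin. Long sides open for fingers. Origin: centre of the underside; x lengthwise, z up
- beaker: glass beaker 46 x 50 x 58 mm, left of the rack; bystander; must stay where it is. Origin: centre of its underside
- vial: glass vial with a white cap, green band, 27 mm diameter, 72 mm high, standing right of the cradle; bystander; must stay where it is. Origin: centre of its underside
- clamp: stainless pipe clamp 56 x 79 x 17 mm lying flat, right of the cradle; bystander; must stay where it is. Origin: centre of its underside
- tape: roll of yellow tape 59 mm diameter, 19 mm high, lying left of the rack; bystander; must stay where it is. Origin: centre of its underside

How it is judged:
On the way:
1. the faulty valve has been lifted clear of the rack and its loose core has run towards an end (25 mm or more from the middle) (((distance between core_loose_c0 and valve_a_mid below 0.055 m and z of valve_a in the frame of rack above 0.035 m and (x of core_loose_c0 in the frame of valve_a above 0.025 m or x of core_loose_c0 in the frame of valve_a below -0.025 m)) or (distance between core_loose_c0 and valve_b_mid below 0.055 m and z of valve_b in the frame of rack above 0.035 m and (x of core_loose_c0 in the frame of valve_b above 0.025 m or x of core_loose_c0 in the frame of valve_b below -0.025 m)) or (distance between core_loose_c0 and valve_c_mid below 0.055 m and z of valve_c in the frame of rack above 0.035 m and (x of core_loose_c0 in the frame of valve_c above 0.025 m or x of core_loose_c0 in the frame of valve_c below -0.025 m)))), for 0.1 s.
At the end, for the whole second after the job is handed in: the faulty valve lies in the cradle within 6 mm along and 4 mm across, height within 3 mm of resting on its pad, within 0.06 rad of level and 0.08 rad of in line; the other two lie in rack pockets (12 mm along, 3.5 mm in height, 0.06 rad level, 0.15 rad in line); all let go and at rest (((distance between core_loose_c0 and valve_a_mid below 0.055 m and (x of valve_a in the frame of cradle between -0.006 and 0.006 m and y of valve_a in the frame of cradle between -0.004 and 0.004 m and z of valve_a in the frame of cradle between 0.006 and 0.012 m and angle between valve_a's own z axis and vertical below 0.06 rad and angle between the x axis of valve_a and the x axis of cradle, either way round below 0.08 rad) and (x of valve_b in the frame of rack between -0.012 and 0.012 m and y of valve_b in the frame of rack between -0.115 and 0.115 m and z of valve_b in the frame of rack between 0.0055 and 0.0125 m and angle between valve_b's own z axis and vertical below 0.06 rad and angle between the x axis of valve_b and the x axis of rack, either way round below 0.15 rad) and (x of valve_c in the frame of rack between -0.012 and 0.012 m and y of valve_c in the frame of rack between -0.115 and 0.115 m and z of valve_c in the frame of rack between 0.0055 and 0.0125 m and angle between valve_c's own z axis and vertical below 0.06 rad and angle between the x axis of valve_c and the x axis of rack, either way round below 0.15 rad)) or (distance between core_loose_c0 and valve_b_mid below 0.055 m and (x of valve_b in the frame of cradle between -0.006 and 0.006 m and y of valve_b in the frame of cradle between -0.004 and 0.004 m and z of valve_b in the frame of cradle between 0.006 and 0.012 m and angle between valve_b's own z axis and vertical below 0.06 rad and angle between the x axis of valve_b and the x axis of cradle, either way round below 0.08 rad) and (x of valve_a in the frame of rack between -0.012 and 0.012 m and y of valve_a in the frame of rack between -0.115 and 0.115 m and z of valve_a in the frame of rack between 0.0055 and 0.0125 m and angle between valve_a's own z axis and vertical below 0.06 rad and angle between the x axis of valve_a and the x axis of rack, either way round below 0.15 rad) and (x of valve_c in the frame of rack between -0.012 and 0.012 m and y of valve_c in the frame of rack between -0.115 and 0.115 m and z of valve_c in the frame of rack between 0.0055 and 0.0125 m and angle between valve_c's own z axis and vertical below 0.06 rad and angle between the x axis of valve_c and the x axis of rack, either way round below 0.15 rad)) or (distance between core_loose_c0 and valve_c_mid below 0.055 m and (x of valve_c in the frame of cradle between -0.006 and 0.006 m and y of valve_c in the frame of cradle between -0.004 and 0.004 m and z of valve_c in the frame of cradle between 0.006 and 0.012 m and angle between valve_c's own z axis and vertical below 0.06 rad and angle between the x axis of valve_c and the x axis of cradle, either way round below 0.08 rad) and (x of valve_a in the frame of rack between -0.012 and 0.012 m and y of valve_a in the frame of rack between -0.115 and 0.115 m and z of valve_a in the frame of rack between 0.0055 and 0.0125 m and angle between valve_a's own z axis and vertical below 0.06 rad and angle between the x axis of valve_a and the x axis of rack, either way round below 0.15 rad) and (x of valve_b in the frame of rack between -0.012 and 0.012 m and y of valve_b in the frame of rack between -0.115 and 0.115 m and z of valve_b in the frame of rack between 0.0055 and 0.0125 m and angle between valve_b's own z axis and vertical below 0.06 rad and angle between the x axis of valve_b and the x axis of rack, either way round below 0.15 rad))) and linear speed of each of valve_a, valve_b, valve_c below 0.02 m/s and contact force between the fingers and valve_a below 0.3 N and contact force between the fingers and valve_b below 0.3 N and contact force between the fingers and valve_c below 0.3 N); the robot touches nothing.
It fails at once if the loose core slams inside its housing (more than 10 N) (contact force between core_loose_c0 and anything else above 10 N).
It fails at once if a valve is pressed into or knocked against the cradle with more than 30 N (contact force between any of valve_a, valve_b, valve_c and cradle above 30 N).
It fails at once if a valve is banged down on the rack with more than 30 N (contact force between any of valve_a, valve_b, valve_c and rack above 30 N).
It fails at once if a bystander (beaker, vial, clamp, tape) is shifted more than 15 mm (distance of any of beaker, vial, clamp, tape from where it was at the start of the episode above 0.015 m).
It also fails if it takes over 72 s, if anything falls off the work surface, if the arm or the gripper's body presses on something with over 40 N, if the wrist force passes 120 N, or if a joint passes its speed limit or range.

### The arm

A 7-joint arm with a two-finger parallel gripper is mounted at the origin on a cart in front of the work surface, level with it; the furniture and walls round the work are solid. World frame = base frame: x ahead of the robot, y to its left, z up, the work surface at z = 0. Lengths are in m, angles in rad, forces in N, time in s.
With the tool pointing down it reaches from about 0.35 to 0.9 m from the base axis. Payload 8.1 kg.
Tool frame: the origin (TCP) lies where the fingers leave the gripper's body, on its centre line; the fingertips stand 66 mm ahead of it and the grasp point (between the pads) lies 47 mm ahead of it (bot.pinch_z is the distance from the TCP to the grasp point, in m); x points along the fingers, y is the direction in which the jaws open and shut, and the axes are right-handed (so a half turn about x gives the same grasp; the last joint's range is limited). The gripper opens to 92 mm and grips with 3 to 60 N. Pads are 19 mm wide; open, the fingers measure 130 mm over their backs; the gripper's body (75 mm by 190 mm) begins 47 mm behind the grasp point.
Start: joints at [-1.433, 0.434, 0.025, 1.573, -0.012, 1.134, -0.075], TCP at [0.149, 0.607, 0.292] pointing down, gripper open.
Joint ranges: [-2.62, 2.62], [-0.44, 2.09], [-1.27, 1.32], [0.08, 2.57], [-1.32, 4.46], [0.12, 2], [-2.74, 2.74]. Speed limits (rad/s): [2.22, 2.22, 3.01, 3.01, 3.14, 3.14, 3.14].

### API

Orientations are given as a 3x3 rotation matrix whose columns are the frame's x, y, z axes.
In Python, from station import bot, optics gives the robot as it stands. Calls block until the motion is done:
- bot.move_to(position, orientation): joint-space move of the TCP to a pose.
- bot.move_straight(position, rotation=None, max_speed=0.15): straight line of the TCP; rotation=None keeps the orientation; max_speed is the mean speed in m/s.
- bot.move_j(angles): joint-space move.
- bot.grip(opening, strength=None): opening from 0.0 (shut) to 1.0 (fully open); strength is the grip in N (None keeps the last); returns when the fingers have stopped.
- bot.pause(seconds).
- bot.inverse_kinematics(position, orientation): joint angles nearest the present ones, or None.
- optics.snapshot(name): name is "side" or "top" or "wrist"; returns (picture, depth): 400x640x3 uint8, red, green, blue; 400x640 float32, m along the optical axis (not along the pixel's ray), 0 where there is no reading.
- optics.camera_params(name): a dict with "fx", "fy", "cx", "cy" (pixels), "world_from_camera" (4x4, takes a point from camera to world coordinates). Camera axes: x right, y down, z forward; pixel columns grow to the right and rows downward; lengths in m; the calibration is good to about 2 mm. A picture is of the moment at which its call begins: read the wrist's pose just before it. camera_params takes no time and is no camera call; for the wrist camera it gives the pose at the moment of the call.
A pose or a line that the arm cannot do raises bot.Unreachable and nothing moves.
- bot.close_job(): hands the job in, once; it reports no verdict.
Readings, each from a call of its own:
- bot.get_clock(): time.
- bot.get_joints(): joint angles.
- bot.get_joint_velocities(): joint speeds.
- bot.get_joint_efforts(): joint torques, N m.
- bot.get_eef_pos(): TCP position.
- bot.get_tcp_rot(): TCP orientation.
- bot.get_ft_force(): force on the tool from outside, world axes, zero at the start.
- bot.get_wrist_torque(): the same for the moment, N m.
- bot.get_opening(): opening from 0.0 (shut) to 1.0 (fully open).
Only numpy, scipy, OpenCV 4.12 (cv2) and the standard library are available. Lean on these libraries where they do the work, as an engineer would, in place of code of your own. Each camera call takes 0.05 s, during which the arm holds its last target.

## Working session

There is one attempt and no reset: what is moved stays moved. The work goes in short steps, each a Python script; the robot and the scene stay as the last script left them, time stands still between calls to the robot, and variables do not carry over. Pictures are saved under pics/ and viewed, and the job is handed in when it is done.

```bash
ls; mkdir -p pics; python3 - <<'E'
from station import bot, optics
import cv2
print(bot.get_clock(),bot.get_eef_pos(),bot.get_tcp_rot(),bot.get_opening(),bot.pinch_z)
for n in ("top","side"):
    p,d=optics.snapshot(n); cv2.imwrite(f"pics/{n}0.png",p[:,:,::-1]); print(n,optics.camera_params(n))
E
```

```text
pics
0.0 [0.14898716 0.60655593 0.29143542] [[-2.55303718e-04  2.38536269e-01  9.71133556e-01]
 [-1.60112421e-03  9.71132245e-01 -2.38536368e-01]
 [-9.99998686e-01 -1.61580467e-03  1.33992523e-04]] 0.9982688841337973 0.0467
top {'fx': 481.7055428999651, 'fy': 481.7055428999651, 'cx': 324.6896857035747, 'cy': 207.68870002451953, 'world_from_camera': array([[ 0.02623603, -0.99771026,  0.06233708,  0.3725674 ],
       [-0.99962091, -0.02670487, -0.00669981,  0.00556988],
       [ 0.00834917, -0.06213767, -0.99803267,  1.62738321],
       [ 0.        ,  0.        ,  0.        ,  1.        ]])}
side {'fx': 367.6703529785263, 'fy': 367.6703529785263, 'cx': 324.4187250452889, 'cy': 202.8683046026478, 'world_from_camera': array([[ 0.83845879, -0.43209651,  0.33208352,  0.13447267],
       [-0.54493969, -0.65889988,  0.51854767, -0.56979231],
       [-0.00525285, -0.61574634, -0.78792693,  0.88410846],
       [ 0.        ,  0.        ,  0.        ,  1.        ]])}
```

View pics/top0.png

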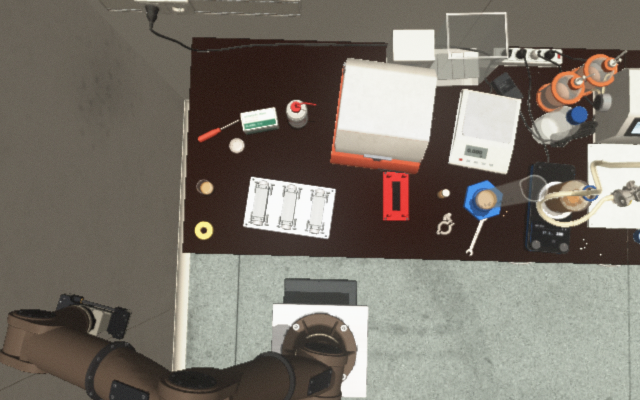

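View pics/side0.png

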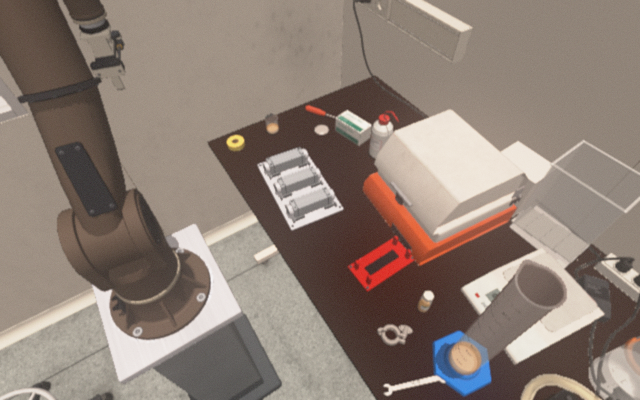

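The top view shows the rack at about (290,208), the cradle at (396,196), the vial at (443,193), the clamp at (445,222), the beaker at (205,186) and the tape at (203,230). I'll take rough positions from these first, then look closer with the wrist camera.

```bash
cat > h.py <<'E'
import numpy as np, cv2, time
from station import bot, optics
def R(yaw, tip=0.0):
    # tool x down, tool y (jaws) along world y rotated by yaw ; valve x axis dir = (cos,sin)
    c,s=np.cos(yaw),np.sin(yaw)
    x=np.array([0,0,-1.]); y=np.array([-s,c,0]); z=np.cross(x,y)
    M=np.column_stack([x,y,z])
    if tip: M=cv2.Rodrigues(y*tip)[0]@M
    return M
def cloud(n):
    P=optics.camera_params(n); p,d=optics.snapshot(n)
    v,u=np.mgrid[:400,:640]; T=P["world_from_camera"]
    c=np.stack([(u-P["cx"])/P["fx"]*d,(v-P["cy"])/P["fy"]*d,d],-1)
    w=c@T[:3,:3].T+T[:3,3]; w[d==0]=np.nan
    return p,d,w
E
python3 - <<'E'
from h import *
p,d,w=cloud("top"); np.save("top.npy",w); np.save("topp.npy",p)
for n,(u,v) in dict(rack=(275,208),va=(261,204),vb=(289,207),vc=(317,211),rk1=(250,179),rk2=(334,186),rk3=(329,238),rk4=(245,231),cr=(396,196),cr1=(384,173),cr2=(408,174),cr3=(408,220),cr4=(384,220),vial=(443,193),clamp=(445,225),tape=(203,230),beaker=(205,186),box=(370,165)).items(): print(n,w[v,u].round(3))
print(optics.camera_params("wrist"))
E
```

```text
rack [0.468 0.162 0.004]
va [0.478 0.205 0.039]
vb [0.47  0.112 0.054]
vc [0.459 0.02  0.054]
rk1 [0.565 0.25  0.003]
rk2 [ 0.549 -0.035  0.002]
rk3 [ 0.372 -0.023 -0.003]
rk4 [ 0.388  0.261 -0.002]
cr [ 0.52  -0.245  0.01 ]
cr1 [ 0.597 -0.203  0.006]
cr2 [ 0.596 -0.285  0.004]
cr3 [ 0.44  -0.289 -0.005]
cr4 [ 0.438 -0.208 -0.006]
vial [ 0.528 -0.389  0.067]
clamp [ 0.427 -0.416 -0.009]
tape [ 0.388  0.403 -0.003]
beaker [0.536 0.399 0.011]
box [ 0.614 -0.15   0.062]
{'fx': 309.3891920171745, 'fy': 309.3891920171745, 'cx': 318.49514062822107, 'cy': 206.3421554218104, 'world_from_camera': array([[ 0.23885428,  0.93154837,  0.27416468,  0.07484966],
       [ 0.97105448, -0.22874385, -0.06877095,  0.62512206],
       [-0.00134999,  0.28265508, -0.95922067,  0.38315204],
       [ 0.        ,  0.        ,  0.        ,  1.        ]])}
```

```bash
python3 - <<'E'
import numpy as np,cv2
p=np.load("topp.npy"); c=p[150:260,180:480,::-1]; cv2.imwrite("pics/crop.png",cv2.resize(c,None,fx=2.6,fy=2.6,interpolation=cv2.INTER_CUBIC))
E
```

```text
(no output)
```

View pics/crop.png

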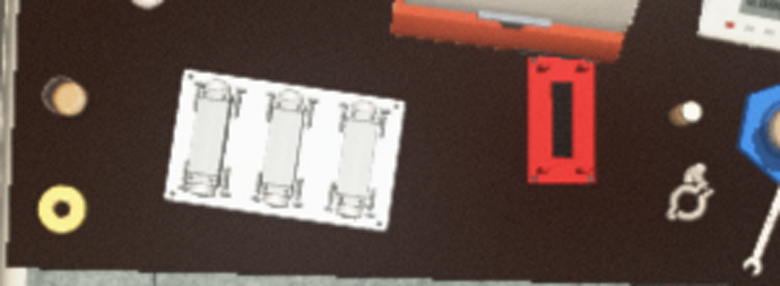

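```bash
python3 - <<'E'
from h import *
bot.move_to([0.45,0.11,0.27],R(-0.065))
p,d,w=cloud("wrist"); cv2.imwrite("pics/w1.png",p[:,:,::-1]); np.savez("w1.npz",p=p,w=w,T=optics.camera_params("wrist")["world_from_camera"])
bot.move_to([0.50,-0.245,0.27],R(-0.0))
p,d,w=cloud("wrist"); cv2.imwrite("pics/w2.png",p[:,:,::-1]); np.savez("w2.npz",p=p,w=w,T=optics.camera_params("wrist")["world_from_camera"])
print(bot.get_clock(),bot.get_joints(),bot.get_ft_force(),bot.get_wrist_torque())
E
```

```text
3.6833 [-0.11215021  0.3826663   0.63961231  1.80968857 -0.26307831  1.03569949
  2.20177758] [0.96998759 0.65755848 0.12348282] [ 0.04835702  0.04443748 -0.01421465]
```

View pics/w1.png

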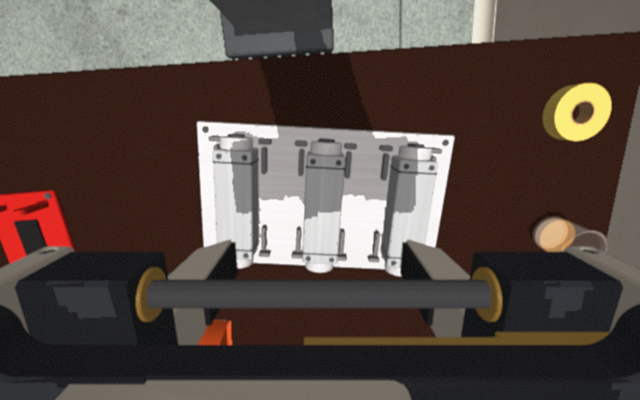

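View pics/w2.png

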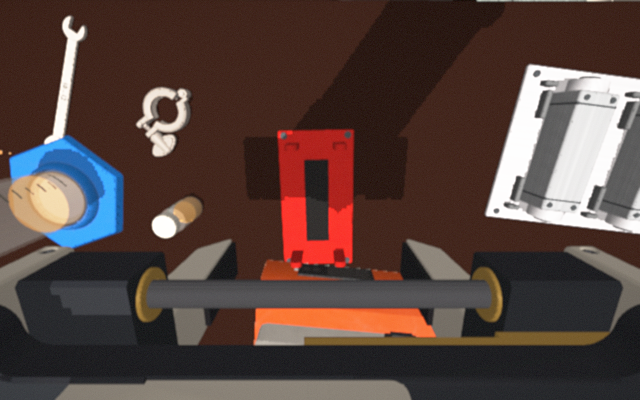

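The wrist views show three valves at u≈236, 323 and 413 in the first picture. The second has the cradle plate corners at (279,131), (353,131) and (352,265), with the vial and clamp to its left. Next I'll fit poses to these.

```bash
cat > loc.py <<'E'
from h import *
import sys
def ray(T,uv,z,K=(309.3891920171745,318.49514062822107,206.3421554218104)):
    uv=np.atleast_2d(uv).astype(float)
    d=np.column_stack([(uv[:,0]-K[1])/K[0],(uv[:,1]-K[2])/K[0],np.ones(len(uv))])@T[:3,:3].T
    o=T[:3,3]; return o+d*((z-o[2])/d[:,2])[:,None]
def valves(w,rows=265):
    z=w[...,2]; m=(z>0.040)&(z<0.062)&(w[...,1]<0.30)&(w[...,1]>-0.12)&(w[...,0]<0.58); m[rows:]=0
    n,l,s,c=cv2.connectedComponentsWithStats(m.astype(np.uint8))
    for i in range(1,n):
        if s[i,4]<800: continue
        q=w[l==i]; med=np.median(q[:,2]); r=cv2.minAreaRect(q[:,:2].astype(np.float32)*1000)
        print(s[i],'z',med.round(4),np.percentile(q[:,2],[5,95]).round(4),'rect',np.round(r[0],1),np.round(r[1],1),round(r[2],1))
def red(p,w,rows=265):
    h=cv2.cvtColor(p,cv2.COLOR_RGB2HSV); m=((h[...,0]<5)|(h[...,0]>175))&(h[...,1]>150)&(h[...,2]>80); m[rows:]=0
    n,l,s,c=cv2.connectedComponentsWithStats(m.astype(np.uint8)); i=1+np.argmax(s[1:,4]); return l==i
if __name__=="__main__":
    a=np.load("w1.npz"); print("w1"); valves(a["w"])
    b=np.load("w2.npz"); m=red(b["p"],b["w"])
    q=b["w"][m]; print("red z",np.percentile(q[:,2],[5,50,95]))
    v,u=np.nonzero(m); xy=ray(b["T"],np.column_stack([u,v]),0.006)[:,:2]
    print("red rect ray",cv2.minAreaRect((xy*1000).astype(np.float32)))
    w=np.load("top.npy");p=np.load("topp.npy"); m=red(p,w); q=w[m]; print("top red",cv2.minAreaRect((q[:,:2]*1000).astype(np.float32)),np.median(q[:,2]))
    print("top"); 
    z=w[...,2]
    h=b["w"]
    # heights of neighbours
    for nm,ww in(("w2",b["w"]),("top",w)):
        zz=ww[...,2]; k=(ww[...,1]<-0.1)&(ww[...,1]>-0.33)&(ww[...,0]>0.58)&(ww[...,0]<0.8)&(zz>0.03); 
        if nm=="w2": k[265:]=0
        if k.any(): print(nm,"box min x",np.percentile(ww[k][:,0],1),"z",np.percentile(zz[k],[5,50,98]))
E
python3 loc.py
```

```text
w1
[ 212  137   42  128 4218] z 0.048 [0.043  0.0493] rect [460.2  19.6] [ 40.4 141.6] 83.3
[ 302  143   44  122 4363] z 0.0483 [0.0443 0.0495] rect [468.8 114.1] [ 40.2 136.7] 83.3
[ 385  148   53  117 3811] z 0.048 [0.043  0.0493] rect [477.3 208.4] [ 40.1 131.2] 83.2
red z [nan nan nan]
red rect ray ((521.9705200195312, -245.08958435058594), (167.29986572265625, 88.05281829833984), 1.0624927282333374)
top red ((518.84814453125, -241.9136505126953), (168.2464599609375, 84.6459732055664), 7.49765157699585) nan
top
w2 box min x 0.5846774842726967 z [0.03087816 0.03639616 0.0405894 ]
top box min x 0.6002955069197158 z [0.05879925 0.22727236 0.23676762]
```

```bash
python3 - <<'E'
import cv2
a=cv2.imread("pics/w1.png")[110:285,185:465]; cv2.imwrite("pics/w1c.png",cv2.resize(a,None,fx=2.8,fy=2.8,interpolation=cv2.INTER_CUBIC))
a=cv2.imread("pics/w2.png")[115:280,230:410]; cv2.imwrite("pics/w2c.png",cv2.resize(a,None,fx=3.5,fy=3.5,interpolation=cv2.INTER_CUBIC))
E
```

```text
(no output)
```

View pics/w1c.png

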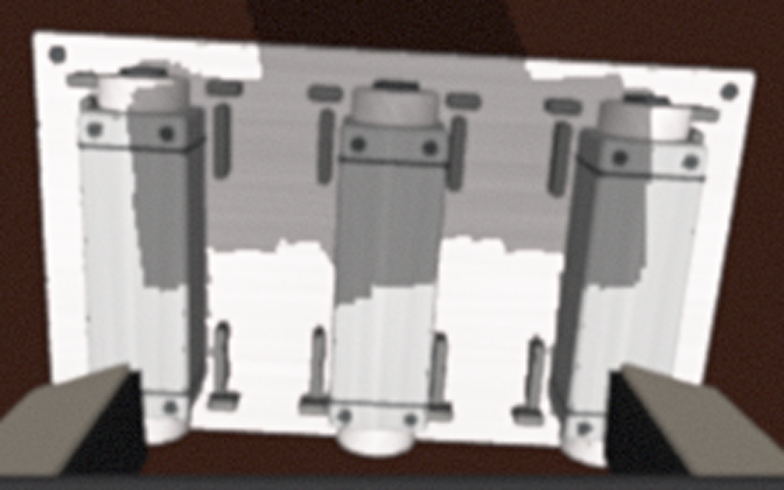

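View pics/w2c.png

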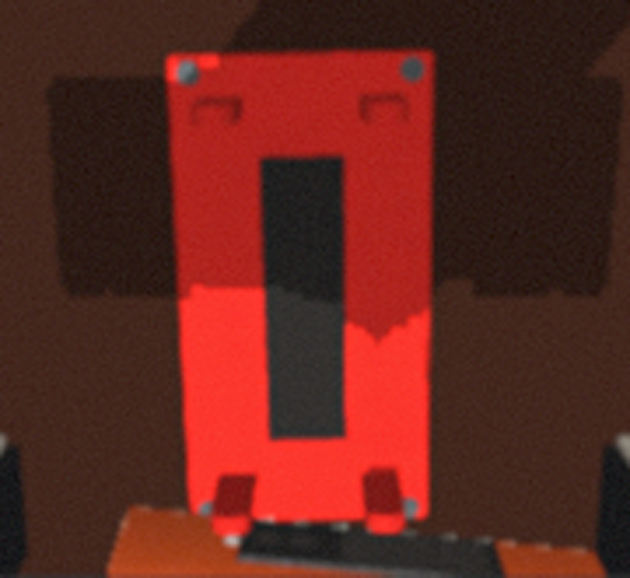

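```bash
python3 - <<'E'
from loc import *
T1=np.load("w1.npz")["T"];T2=np.load("w2.npz")["T"]
f=lambda c,o,s:np.array(c)/s+np.array(o)
r=ray(T1,f([(35,33),(753,72)],(185,110),2.8),0.006)[:,:2]
d=r[1]-r[0]; L=np.linalg.norm(d); ey=d/L; ex=np.array([ey[1],-ey[0]])
print("rack near corners",r,L,"yaw",np.arctan2(ex[1],ex[0]))
print("rack centre",r.mean(0)+ex*.085)
# near block top edge z=.049
for nm,e in dict(c=[(80,145-36),(204,107)],b=[(343,125),(447,125)],a=[(583,132),(705,142)]).items(): pass
for nm,(n,fa) in dict(c=((143,68),(160,442)),b=((396,83),(376,458)),a=((648,96),(590,465))).items():
    print(nm,"stub near/far",ray(T1,f([n,fa],(185,110),2.8),0.035)[:,:2].round(4).tolist())
q=ray(T2,f([(167,55),(433,52),(427,520),(190,517)],(230,115),3.5),0.006)[:,:2]
print("cradle",q.round(4).tolist(),q.mean(0),[np.linalg.norm(q[i]-q[i-1]).round(4) for i in range(4)])
ax=(q[2]+q[3]-q[0]-q[1]); print("yaw",np.arctan2(ax[1],ax[0]))
q=ray(T2,f([(262,157),(343,157),(345,437),(270,440)],(230,115),3.5),0.009)[:,:2]
print("pad",q.round(4).tolist(),q.mean(0)); ax=(q[2]+q[3]-q[0]-q[1]); print("yaw",np.arctan2(ax[1],ax[0]))
w=np.load("w2.npz")["w"]
p=w[115:265,277:355].reshape(-1,3); k=np.isfinite(p[:,2]); print(np.percentile(p[k,2],[1,5,50,90,99]))
E
```

```text
rack near corners [[ 0.37222491 -0.01842188]
 [ 0.40552538  0.26618502]] 0.2865484411572579 yaw -0.11647555547441521
rack centre [0.47329922 0.11400352]
c stub near/far [[0.3872, 0.03], [0.5389, 0.0159]]
b stub near/far [[0.3985, 0.1225], [0.5521, 0.1054]]
a stub near/far [[0.4092, 0.2156], [0.5611, 0.1951]]
cradle [[0.4409, -0.2886], [0.4398, -0.2037], [0.6043, -0.2002], [0.6033, -0.286]] [ 0.52208289 -0.24462565] [np.float64(0.1624), np.float64(0.0849), np.float64(0.1646), np.float64(0.0857)]
yaw 0.018637330080939596
pad [[0.4729, -0.2585], [0.4729, -0.2322], [0.5708, -0.2304], [0.572, -0.2567]] [ 0.52214642 -0.24442571]
yaw 0.01800918911714764
[-0.0021239  -0.00131618  0.00517413  0.00903196  0.03856945]
```

```bash
cat >> h.py <<'E'
YR=-0.1170
VAL=dict(b=np.array([.474,.114]),c=np.array([.463,.0197]),a=np.array([.485,.2084]))
PZ=0.0467
def pose(mid,yaw,tip=0.0):
    M=R(yaw,tip); return np.array(mid)-M[:,0]*PZ, M
def go(mid,yaw,tip=0.0,v=0.15):
    p,M=pose(mid,yaw,tip); bot.move_straight(p,M,max_speed=v)
def tq(yaw,n=8):
    F=[];t=[]
    for _ in range(n):
        F.append(bot.get_ft_force()); t.append(bot.get_wrist_torque()); bot.pause(0.02)
    F=np.mean(F,0);s=np.std(t,0);t=np.mean(t,0); y=np.array([-np.sin(yaw),np.cos(yaw),0])
    return F.round(2),t.round(4),"about jaw axis",round(float(t@y),4),"sd",round(float(s.max()),4)
GZ=0.031
def pick(xy,yaw):
    bot.grip(0.72,35)
    bot.move_to(*pose([*xy,0.13],yaw))
    go([*xy,0.05],yaw,v=0.15); go([*xy,GZ],yaw,v=0.06)
    print("pre-grip",tq(yaw,3)); bot.grip(0.0,35); print("opening",bot.get_opening(),"t",bot.get_clock(),tq(yaw,3))
def tiptest(xy,yaw,z,A=0.09,v=0.006):
    t0=bot.get_clock();print("level",tq(yaw))
    for s in (A,-A,0):
        go([*xy,z],yaw,s,v); bot.pause(0.4); print("tip",s,"t",round(bot.get_clock(),2),tq(yaw))
E
python3 - <<'E'
from h import *
x=VAL["c"]
bot.move_to(*pose([*x,0.13],YR)); print(bot.get_clock(),bot.get_joints().round(2))
pick(x,YR)
print(bot.get_eef_pos())
go([*x,0.10],YR,v=0.05); print(bot.get_clock(),tq(YR))
t=bot.get_clock(); go([*x,0.10],YR,0.04,0.006); print("rot time",bot.get_clock()-t,tq(YR))
E
```

```text
4.775 [-0.62  0.35  0.6   2.13 -0.3   0.74  1.62]
pre-grip (array([0.56, 0.47, 0.65]), array([ 0.0304,  0.0017, -0.0026]), 'about jaw axis', 0.0052, 'sd', 0.0166)
opening 0.433406388266478 t 7.4083 (array([-0.01,  0.08,  0.48]), array([-0.0398, -0.0335,  0.0152]), 'about jaw axis', -0.0379, 'sd', 0.0333)
[0.46305846 0.0196771  0.07774387]
8.9917 (array([ 0.09,  0.  , -4.36]), array([ 0.0072, -0.0077, -0.0004]), 'about jaw axis', -0.0068, 'sd', 0.0366)
rot time 0.4582999999999995 (array([-0.18,  0.16, -4.49]), array([ 0.0167, -0.0753, -0.0106]), 'about jaw axis', -0.0728, 'sd', 0.0238)
```

```bash
python3 - <<'E'
from h import *
x=VAL["c"]
print(tq(YR,25))
go([*x,0.10],YR,0.0,0.005); print(0,tq(YR,15))
go([*x,0.10],YR,-0.05,0.004); bot.pause(.2); print(-.05,bot.get_clock(),tq(YR,25))
go([*x,0.10],YR,0.05,0.006); bot.pause(.2); print(.05,bot.get_clock(),tq(YR,25))
E
```

```text
(array([-0.04, -0.08, -4.38]), array([ 0.0013, -0.0845, -0.0062]), 'about jaw axis', -0.0838, 'sd', 0.0281)
0 (array([-0.26, -0.13, -4.29]), array([ 0.0038,  0.0019, -0.0056]), 'about jaw axis', 0.0023, 'sd', 0.0394)
-0.05 11.8417 (array([-0.01,  0.03, -4.42]), array([ 0.0178,  0.102 , -0.0082]), 'about jaw axis', 0.1034, 'sd', 0.0421)
0.05 13.3833 (array([-0.01, -0.08, -4.05]), array([-0.0041, -0.1054,  0.0063]), 'about jaw axis', -0.1052, 'sd', 0.0283)
```

```bash
python3 - <<'E'
from h import *
x=VAL["c"]
go([*x,0.10],YR,0.0,0.006); print(0,tq(YR,25),bot.get_clock())
go([*x,0.045],YR,0.0,0.1); go([*x,GZ+0.0005],YR,0.0,0.02); print(tq(YR,8)); bot.grip(0.72); print(bot.get_clock(),tq(YR,4))
go([*x,0.12],YR,0.0,0.2)
x=VAL["b"]
pick(x,YR); go([*x,0.09],YR,v=0.05); print("level",tq(YR,20))
go([*x,0.09],YR,0.04,0.003);bot.pause(.1); print("tip+",bot.get_clock(),tq(YR,20))
go([*x,0.09],YR,0,0.006);print("level",bot.get_clock(),tq(YR,25))
E
```

```text
0 (array([-0.01, -0.19, -4.34]), array([ 0.0054, -0.0025,  0.0001]), 'about jaw axis', -0.0018, 'sd', 0.0423) 14.7583
(array([-0.88, -0.02, -1.58]), array([0.0712, 0.26  , 0.0034]), 'about jaw axis', 0.2665, 'sd', 0.0337)
17.0667 (array([ 0.2 , -0.28,  0.1 ]), array([0.0051, 0.0129, 0.0277]), 'about jaw axis', 0.0134, 'sd', 0.0206)
pre-grip (array([ 0.17, -0.09,  0.41]), array([ 0.0122,  0.0167, -0.0215]), 'about jaw axis', 0.018, 'sd', 0.036)
opening 0.4365235220461726 t 20.15 (array([ 0.21, -0.04,  0.24]), array([-0.0301, -0.0353, -0.0116]), 'about jaw axis', -0.0386, 'sd', 0.0333)
level (array([ 0.09, -0.12, -3.54]), array([0.0164, 0.0008, 0.0018]), 'about jaw axis', 0.0027, 'sd', 0.0297)
tip+ 22.7417 (array([-0.07, -0.16, -3.38]), array([ 0.013 , -0.068 , -0.0004]), 'about jaw axis', -0.0661, 'sd', 0.0318)
level 23.5333 (array([ 0.02, -0.16, -3.48]), array([ 0.0098,  0.0027, -0.0047]), 'about jaw axis', 0.0038, 'sd', 0.0306)
```

```bash
python3 - <<'E'
from h import *
x=VAL["b"]
go([*x,0.09],YR,-0.075,0.005);bot.pause(.1); print("tip -.075",bot.get_clock(),tq(YR,15))
go([*x,0.09],YR,0,0.012);print("level",bot.get_clock(),tq(YR,12))
go([*x,0.045],YR,0.0,0.1); go([*x,GZ+0.0005],YR,0.0,0.025); bot.grip(0.72); print(bot.get_clock(),tq(YR,2))
go([*x,0.10],YR,0.0,0.25)
x=VAL["a"]
pick(x,YR); go([*x,0.09],YR,v=0.05); print("level",tq(YR,20))
go([*x,0.09],YR,0.04,0.003);bot.pause(.1); print("tip+",bot.get_clock(),tq(YR,20))
E
```

```text
tip -.075 24.9 (array([ 0.  ,  0.05, -3.54]), array([1.800e-02, 1.445e-01, 1.000e-04]), 'about jaw axis', 0.1456, 'sd', 0.0312)
level 25.5917 (array([-0.17, -0.26, -3.72]), array([0.0052, 0.001 , 0.0088]), 'about jaw axis', 0.0016, 'sd', 0.028)
27.7333 (array([ 0.13, -0.11, -0.03]), array([ 0.0114,  0.0131, -0.0024]), 'about jaw axis', 0.0143, 'sd', 0.0366)
pre-grip (array([ 0.3 ,  0.28, -0.09]), array([ 0.0088, -0.0088, -0.0221]), 'about jaw axis', -0.0077, 'sd', 0.0279)
opening 0.4311175961850601 t 30.6333 (array([ 0.1 ,  0.2 , -0.03]), array([-0.012 , -0.0253, -0.0162]), 'about jaw axis', -0.0265, 'sd', 0.0291)
level (array([-0.05,  0.12, -4.16]), array([ 0.0212,  0.0035, -0.0067]), 'about jaw axis', 0.006, 'sd', 0.0373)
tip+ 33.225 (array([ 0.01, -0.02, -3.85]), array([-0.0079, -0.0688, -0.0059]), 'about jaw axis', -0.0692, 'sd', 0.0418)
```

```bash
python3 - <<'E'
from h import *
x=VAL["a"]
for s in (.08,.12,.16):
    go([*x,0.09],YR,s,0.006);bot.pause(.1); r=tq(YR,12); print(s,round(bot.get_clock(),2),r[3],r[3]/s,r[0])
E
```

```text
0.08 34.32 -0.1155 -1.44375 [-0.03  0.03 -3.93]
0.12 35.08 -0.1953 -1.6275000000000002 [ 0.05  0.07 -4.13]
0.16 35.83 -0.2896 -1.81 [-0.03 -0.09 -3.99]
```

```bash
python3 - <<'E'
from h import *
x=VAL["a"]
go([*x,0.09],YR,0.0,0.012);r=tq(YR,20); print(0,round(bot.get_clock(),2),r)
print(pose([*x,.09],YR)[0],bot.get_eef_pos(),bot.get_tcp_rot()[:,0])
E
```

```text
0 36.94 (array([ 0.01, -0.3 , -4.03]), array([0.0128, 0.0269, 0.0052]), 'about jaw axis', 0.0282, 'sd', 0.0305)
[0.485  0.2084 0.1367] [0.48519899 0.20824266 0.13663384] [-8.93616825e-05 -1.08513264e-04 -9.99999990e-01]
```

```bash
python3 - <<'E'
from h import *
print(tq(YR,45),bot.get_clock())
p,d=optics.snapshot("wrist"); cv2.imwrite("pics/w3.png",p[:,:,::-1])
E
```

```text
(array([-0.03, -0.05, -4.06]), array([ 0.0083,  0.033 , -0.0027]), 'about jaw axis', 0.0337, 'sd', 0.0349) 37.6917
```

View pics/w3.png

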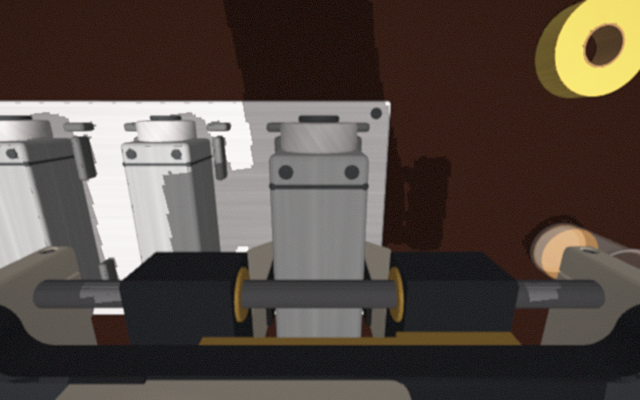

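```bash
python3 - <<'E'
from loc import *
w=np.load("top.npy"); z=w[...,2]
for zl,zh in((.03,.06),(.06,.1),(.1,.2),(.2,.3)):
    k=(z>zl)&(z<zh)&(w[...,1]<0.1)&(w[...,1]>-.33)&(w[...,0]>.45)&(w[...,0]<.8)
    print(zl,k.sum(),np.sort(w[k][:,0])[:5].round(3), w[k][np.argsort(w[k][:,0])[:3],1])
P=optics.camera_params("wrist"); T=P["world_from_camera"]; tcp=np.array(bot.get_eef_pos()); ex=R(YR)[:,2]; ey=R(YR)[:,1]
q=ray(T,[(270,152),(369,152),(320,122),(281,118),(357,118)],0.108)-tcp
print("edge along x",(q@ex).round(4),"y",(q@ey).round(4))
g=cv2.imread("pics/w3.png",0); print(g[110:200,320].tolist())
E
```

```text
0.03 797 [0.45  0.45  0.45  0.451 0.452] [0.00325078 0.00653196 0.00982565]
0.06 727 [0.602 0.602 0.604 0.604 0.605] [-0.29413556 -0.2910959  -0.26477065]
0.1 1621 [0.618 0.619 0.62  0.62  0.62 ] [-0.29676664 -0.27933242 -0.29803876]
0.2 4482 [0.646 0.646 0.647 0.648 0.648] [-0.29379393 -0.29684883 -0.2428326 ]
edge along x [-0.0628 -0.0628 -0.074  -0.0754 -0.0754] y [-0.0186  0.0196  0.0007 -0.0139  0.0145]
[164, 162, 162, 159, 144, 108, 70, 59, 57, 52, 50, 54, 79, 115, 140, 155, 162, 161, 158, 162, 159, 164, 162, 158, 157, 158, 159, 161, 156, 162, 158, 161, 163, 162, 163, 160, 162, 162, 159, 159, 154, 149, 140, 121, 104, 103, 116, 124, 126, 128, 128, 129, 129, 132, 131, 131, 134, 131, 132, 132, 131, 130, 129, 129, 133, 128, 134, 132, 132, 131, 131, 131, 133, 126, 106, 74, 55, 53, 71, 102, 126, 132, 132, 133, 131, 129, 132, 129, 130, 130]
```

```bash
python3 - <<'E'
import cv2
a=cv2.imread("pics/w3.png")[105:260,250:390]; cv2.imwrite("pics/w3c.png",cv2.resize(a,None,fx=4,fy=3.8,interpolation=cv2.INTER_CUBIC))
E
```

```text
(no output)
```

View pics/w3c.png

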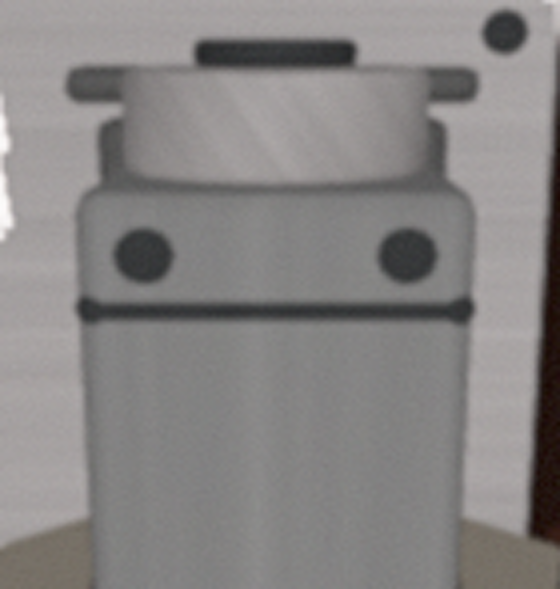

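```bash
python3 - <<'E'
from loc import *
C=np.array([.5233,-.2450]); YC=0.018
x=VAL["a"]
go([*x,0.12],YR,0.0,0.1)
go([*C,0.12],YC,0.0,0.14)
print(bot.get_clock(),bot.get_eef_pos(),tq(YC,10))
go([*C,0.075],YC,0.0,0.08)
p,d,w=cloud("wrist"); np.savez("w4.npz",p=p,w=w,T=optics.camera_params("wrist")["world_from_camera"],tcp=bot.get_eef_pos()); cv2.imwrite("pics/w4.png",p[:,:,::-1])
a=p[90:260,230:410,::-1]; cv2.imwrite("pics/w4c.png",cv2.resize(a,None,fx=4,fy=3.5,interpolation=cv2.INTER_CUBIC))
p,d=optics.snapshot("side"); cv2.imwrite("pics/s4.png",cv2.resize(p[200:330,320:480,::-1],None,fx=4.5,fy=4.5,interpolation=cv2.INTER_CUBIC))
print(bot.get_clock())
E
```

```text
41.5917 [ 0.52338801 -0.2446045   0.166685  ] (array([ 0.16,  0.11, -3.84]), array([ 0.0056,  0.0548, -0.0061]), 'about jaw axis', 0.0547, 'sd', 0.0419)
42.5667
```

View pics/w4c.png

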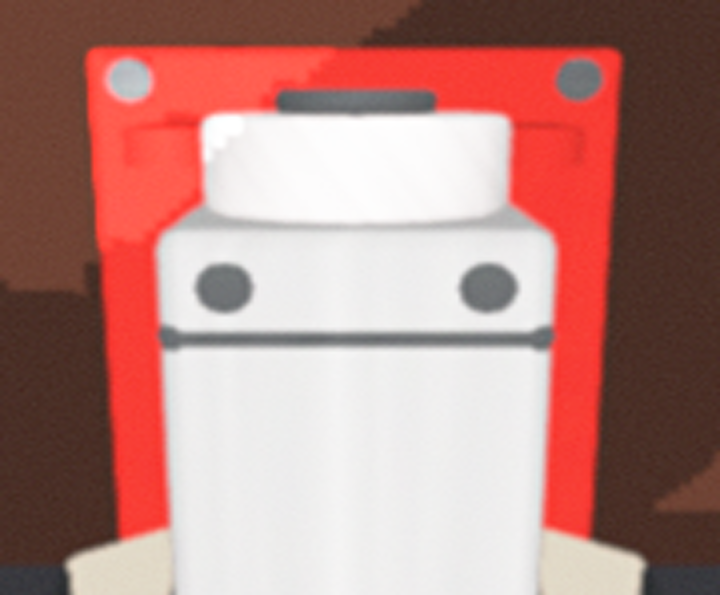

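View pics/s4.png

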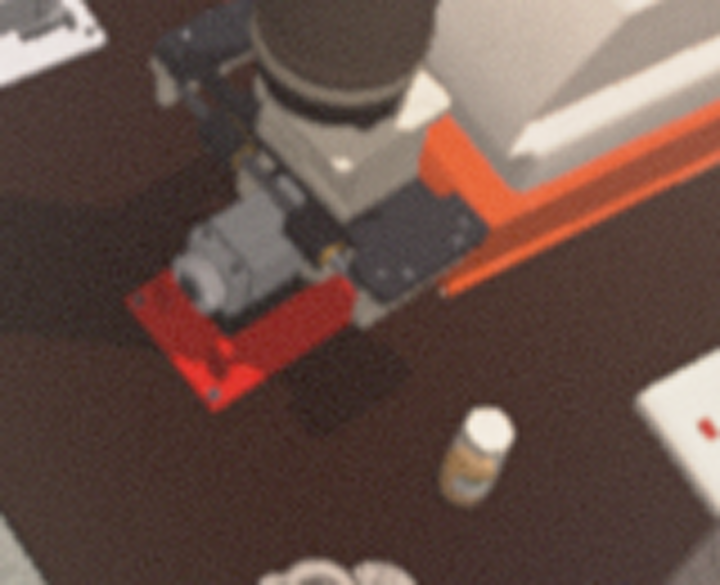

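```bash
python3 - <<'E'
from loc import *
b=np.load("w4.npz"); T=b["T"]; tcp=b["tcp"]; M=R(.018); ex,ey=M[:,2],M[:,1]
def f(c,z):
    q=ray(T,np.array(c)/[4,3.5]+[230,90],z)-tcp; return np.column_stack([q@ex,q@ey]).round(4).tolist()
print("plate corners",f([(88,48),(620,48)],.006))
print("block edge",f([(158,232),(556,232)],.093))
print("stub end/sides",f([(355,113),(201,120),(512,120)],.090), f([(204,165),(512,165)],.073))
print("groove",f([(162,338),(550,338)],.093))
print("screws cradle",f([(130,79),(578,79)],.006))
E
```

```text
plate corners [[-0.0834, -0.0422], [-0.0834, 0.0425]]
block edge [[-0.0611, -0.0188], [-0.0611, 0.0197]]
stub end/sides [[-0.0738, 0.0003], [-0.073, -0.0146], [-0.073, 0.0154]] [[-0.067, -0.0165], [-0.067, 0.0177]]
groove [[-0.0491, -0.019], [-0.0491, 0.0197]]
screws cradle [[-0.078, -0.0358], [-0.078, 0.036]]
```

```bash
python3 - <<'E'
from h import *
C=np.array([.5233,-.2453]); YC=0.018
go([*C,0.055],YC,0.0,0.06)
for z in (.050,.045,.040,.036,.033,.0315,.031):
    go([*C,z],YC,0.0,0.02); r=tq(YC,3); print(z,round(bot.get_clock(),2),r[0],r[1])
    if abs(r[0][0])>8 or abs(r[0][1])>8 or r[0][2]>6: print("STOP"); break
E
```

```text
0.05 43.5 [ 0.08  0.12 -4.33] [ 0.0344  0.0473 -0.025 ]
0.045 43.95 [-0.22 -0.19 -4.28] [0.0209 0.0258 0.0042]
0.04 44.4 [ 0.4  -0.29 -4.44] [ 0.0104  0.0157 -0.0313]
0.036 44.8 [-0.05  0.09 -4.4 ] [0.0481 0.0213 0.001 ]
0.033 45.15 [ 0.4   0.29 -3.93] [ 0.0034  0.0606 -0.0088]
0.0315 45.45 [ 0.17  0.19 -3.75] [ 0.0005 -0.0105  0.0145]
0.031 45.75 [-0.22  0.11 -0.07] [ 0.0465  0.1587 -0.0017]
```

Lowering produced no side force, and the weight is now on the pad. I'll release, retreat and look.

```bash
python3 - <<'E'
from h import *
C=np.array([.5233,-.2453]); YC=0.018
bot.grip(0.75); bot.pause(.2); print(bot.get_clock())
go([*C,0.08],YC,0.0,0.08)
bot.move_straight([0.46,-0.24,0.27],R(YC),0.2)
p,d,w=cloud("wrist"); np.savez("w5.npz",p=p,w=w,T=optics.camera_params("wrist")["world_from_camera"]); cv2.imwrite("pics/w5.png",p[:,:,::-1])
bot.move_to([0.42,0.11,0.27],R(YR))
p,d,w=cloud("wrist"); np.savez("w6.npz",p=p,w=w,T=optics.camera_params("wrist")["world_from_camera"]); cv2.imwrite("pics/w6.png",p[:,:,::-1])
p,d=optics.snapshot("side"); cv2.imwrite("pics/s5.png",p[:,:,::-1])
print(bot.get_clock())
E
python3 - <<'E'
from loc import *
for n in("w5","w6"):
    a=np.load(n+".npz"); w=a["w"]; z=w[...,2]
    m=(z>.044)&(z<.06)&(w[...,0]<.6)&(w[...,0]>.38)&(w[...,1]<.3)&(w[...,1]>-.3); m[270:]=0
    k,l,s,c=cv2.connectedComponentsWithStats(m.astype(np.uint8))
    for i in range(1,k):
        if s[i,4]<800: continue
        q=w[l==i]; r=cv2.minAreaRect(q[:,:2].astype(np.float32)*1000)
        A=np.column_stack([q[:,:2]-q[:,:2].mean(0),np.ones(len(q))]); co=np.linalg.lstsq(A,q[:,2],rcond=None)[0]
        print(n,s[i],np.round(r[0],1),np.round(r[1],1),round(r[2],2),"z",np.median(q[:,2]).round(4),"slope",co[:2].round(3))
E
```

```text
46.6333
49.8
w5 [ 528  127   78  133 4634] [461.8  19.5] [ 42.2 144.6] 83.53 z 0.048 slope [0.003 0.019]
w5 [ 293  182   39   88 2911] [ 499.8 -245.6] [99.4 40.1] 0.79 z 0.0482 slope [ 0.009 -0.002]
w5 [ 610  190   30   74 1161] [497.4  94.4] [85.4 29.3] 15.37 z 0.048 slope [0.012 0.05 ]
w6 [ 220  171   43   99 2481] [444.9  22. ] [ 40.3 111.2] 83.36 z 0.0481 slope [ 0.007 -0.015]
w6 [ 310  172   39   98 3297] [456.3 116.1] [ 40.  110.2] 83.29 z 0.0483 slope [ 0.007 -0.001]
```

View pics/w5.png

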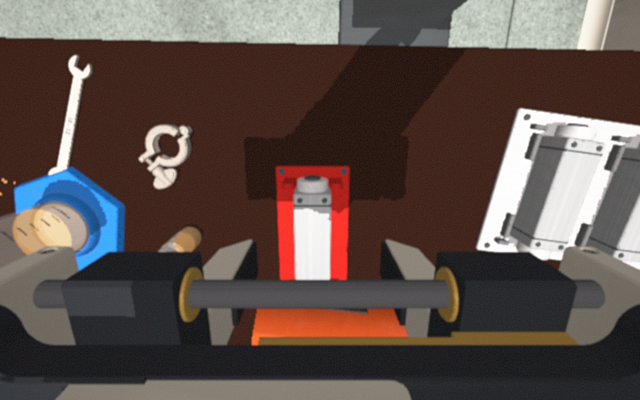

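View pics/w6.png

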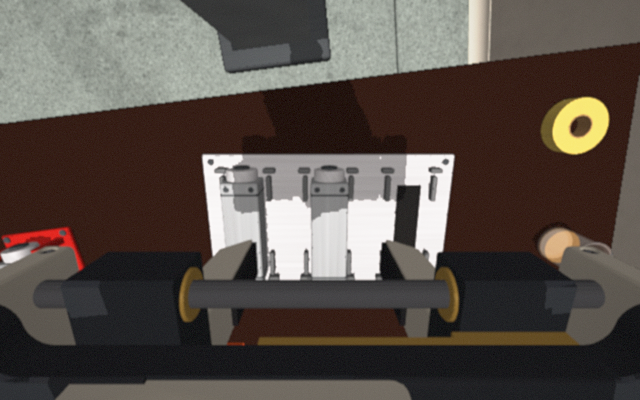

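View pics/s5.png

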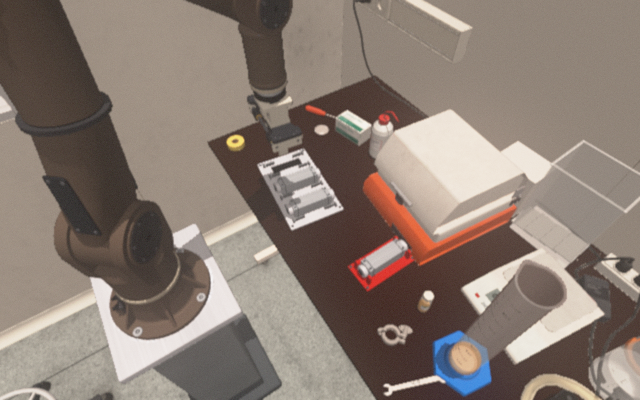

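The valve in the cradle lies level (slope under 0.01) and in line, and its top is at the same height as the two in the rack. The bystanders look unmoved, so I'm handing in.

```bash
python3 - <<'E'
from station import bot
bot.close_job(); print(bot.get_clock())
E
```

```text
the job is handed in; nothing more can be done
the job is handed in; nothing more can be done
```

I found the loose core in the leftmost valve (the one next to the beaker and tape). That valve now lies in the red cradle, and the other two are back on their rack pads. I handed the job in at about 50 s; it reports no verdict.

- **Finding it:** I lifted and slowly tipped each valve.
  - **Faulty one:** back at level, its moment stayed shifted by about 0.034 N m. The full 41 mm of roll would give about 0.04. It had read 0.006 before tipping.
  - **Good ones:** they returned to within 0.004 N m of zero.
  - **How sure:** the torque readings were noisy (about 0.03 N m each), and I tipped the faulty one only one way. The result rests on averages of 20 and 45 readings that agreed.
- **Placing:** there was no side force as the valve went down between the posts, and it took only its own weight on the pad. The gripper was then opened and moved clear.
- **Last checks:** all three valve tops read 48 mm high.
  - **Cradle valve:** the slope was within 0.01 and it was in line to about 0.01 rad. Its position across was within about 1 mm. Just before lowering, its position along the cradle was within about 0.5 mm.
  - **Rack valves:** they were in line with the rack. One slope fit gave 0.05, but that valve was half out of that picture; a full view of it gave 0.007.
  - **Not checked:** the far stub was hidden by the gripper in the last close view, so I judged it only from the side picture. I checked the bystanders by eye; they look unmoved.

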